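# Free the rusted gate bolt and lock the drill holders on the rail

### The arm

A 6-joint arm with a two-finger parallel gripper is mounted at the origin on the work surface; the furniture and walls round the work are solid. World frame = base frame: x ahead of the robot, y to its left, z up, the work surface at z = 0. Lengths are in m, angles in rad, forces in N, time in s.
With the tool pointing down it reaches from about 0.3 to 0.775 m from the base axis. Payload 14.6 kg.
Tool frame: the origin (TCP) lies at the very end of the fingers, on their centre line; the grasp point (between the pads) lies 19 mm behind it; z points along the fingers, y is the line along which they close (so a half turn about z gives the same grasp; the last joint's range is limited). The gripper opens to 94 mm and grips with 3 to 60 N. Pads are 16 mm wide; open, the fingers measure 119 mm over their backs; the gripper's body (75 mm by 177 mm) begins 78 mm behind the grasp point.
Start: joints at [1.277, 0.3, 1.521, -0, 1.321, -0.067], TCP at [0.124, 0.536, 0.205] pointing down, gripper open.
Joint ranges: [-3.03, 3.03], [-0.79, 2.21], [0.23, 2.52], [-1.04, 4.18], [0, 3.07], [-2.55, 2.55]. Speed limits (rad/s): [2.22, 2.22, 2.57, 3.14, 3.14, 3.14].

### API

Orientations are given as [roll, pitch, yaw] about the fixed x, y, z axes, in that order (R = Rz(yaw) Ry(pitch) Rx(roll)).
In Python, from station import ctrl gives the robot as it stands.
- The arm moves only by the shell command python3 -m pendant 'ROWS' [OPENING] [FORCE]. ROWS is JSON, a list of rows, each a list of 2 entries, a list of its own where there are three numbers: the shift along the world's x, y, z in cm, then the turn about the world's z in rad. A call has 1 to 20 rows; each row shifts and turns the commanded pose from where the row before left it; what a row does not reach is not made up. A row lasts 1/12 s, in which the tool goes at most 41.7 mm and 7.16 degrees, less where a joint would pass 70% of its speed; a pose out of reach is approached as far as the arm can. A call is refused whole if a number of a shift passes 4.17 or a number of a turn 0.125, either way. A call with a gripper value outside its range is refused whole. OPENING is the opening, from 0 (shut) to 1 (fully open), set as the call begins (- or left out, the last holds). The fingers move at their own pace and stop on an object; FORCE is the grip in N (left out, the last holds). Time passes only in rows, so rows that do not move let the fingers close. It gives the time, the measured TCP pose, the force, the opening and the grip force at its end, in the units of the state.
- ctrl.get_obs(): the state, without advancing time (a new reading comes with each control period).
- ctrl.camera(name): name is "scene" or "top" or "wrist"; returns a dict with "color" (400x640x3 uint8, red, green, blue), "intrinsics" (3x3 intrinsics, pixels), "camera_from_world" (4x4, takes a point from world to camera coordinates). Camera axes: x right, y down, z forward; pixel columns grow to the right and rows downward; lengths in m; the calibration is good to about 2 mm. A picture is of the moment at which its call begins. There is no depth.
- ctrl.hand_in(): hands the job in; it is judged then, once.
The state is a dict: "time_s": time; "qpos": joint angles; "joint_vel": joint speeds; "tau": joint torques, N m; "ee_pos": TCP position; "eef_rot": TCP orientation; "force": force on the tool from outside, world axes, zero at the start; "moment": the same for the moment, N m; "grip_width": finger opening in m; "grip_force": force on a finger pad.
Only numpy, scipy, OpenCV 4.12 (cv2) and the standard library are available. Lean on these libraries where they do the work, as an engineer would, in place of code of your own. Each camera call takes 0.05 s, during which the arm holds its last target. There are 200 camera calls.

### The job

The rack's slide bolt is rusted in place across the rail: work it free with short strokes out and back until it runs, and draw it fully out. Then hook every drill holder that stands on the bench onto the open end of the rail, slide each along past the bolt and beyond the collar that marks its place, and push the bolt home again so that they are locked in. Leave the jar, the tape measure and the wood offcut where they are.

Things in the scene. Friction and masses are not known exactly. Their poses are not given: they have to be found in the camera images.
- bolt (a joint): Rusted bolt, m; grows as drawn towards the robot (rack -x). Range -0.028 (home) to 0.050 (out), friction 6 N. About 0 as found: the 10 mm tongue crosses just over the rail, tip 10 mm past its centre line. Seized: it stops dead after 10 mm each way. Each full stroke to a stop frees 10 mm more the other way (about +10, -20, +20, -28 mm, then it runs out to 50 and stays free). 15 N at the stops is enough.
- bolt_knob (a point): Point to grip on the bolt's upright knob, on its axis, 34 mm under its top, 202 mm above the worktop; it moves with the bolt. Axes as the rack's. The knob is a 13 mm round stem, free from 174 mm above the worktop, with a head 22 mm wide and 12 mm high (224 to 236 mm above the worktop).
- rack: Fixed rack; origin on the worktop under the rail's middle. x: across the rail, away from the robot; y: along it, to the left. Rail: 10 mm round bar, centre 150 mm up, between posts at y = -205 and +205 mm (12 mm thick in y, 16 mm in x, 158 and 184 mm high). The bolt crosses it at y = -50 mm; its pedestal (40 mm wide, up to 173 mm high) stands at x = -160 to -45 mm.
- rail_mid (a point): Middle of the rail, on its centre line, 150 mm above the worktop; rack axes. From y = -25 to +205 mm an anti-lift bar (8 mm diameter, centre 26 mm over the rail's centre, top 180 mm above the worktop) covers the rail: there hooks cannot be put on or off, only slid in along the rail, once the bolt is drawn.
- rail_load (a point): Point on the rail's centre line in the middle of its open (loading) end, at y = -125 mm in the rack's frame: the place to hook holders on. The rail is open from above from the post at y = -199 mm to the bolt at y = -50 mm.
- mark (a point): Point on the rail's centre line under the mark, a dark 15 mm collar round the anti-lift bar, at y = -5 mm in the rack's frame. The holders belong beyond it, on the +y side, before the end post whose face is at y = +199 mm; four fit side by side (44 mm each).
- jar: Bystander: glass jar with a green lid, 60 mm wide, 98 mm high, standing loose; origin under its centre.
- measure: Bystander: yellow tape measure, 34 x 84 x 66 mm, standing loose; origin under its centre.
- block: Bystander: pine offcut, 45 x 100 x 34 mm, loose; origin under its centre.
- holder0: Drill holder, one of up to four alike, 0.45 kg, 205 mm high, origin under its foot: a wooden block 70 (x -33 to 37) x 44 (y) x 28 mm with drill shanks up to z = 50 mm. At x = -16 mm a steel stem (10 mm in x, 14 in y) rises to a T head (10 mm in x, 26 in y, z 197 to 205 mm). Hung, it is upright with its origin 50 mm above the worktop and its x axis along the rack's x.
- holder0_hook (a point): Point in its hook's notch, z = 105 mm in the holder; hung, 5 mm over the rail's centre line. The hook, 20 mm wide in y, reaches from the stem to +x: top z = 113, lip at x = 10 to 15 mm down to z = 92 mm; below it is open, a mouth x = -11 to 10 mm that narrows upwards as a V (90 deg). To hang it, come from the robot's side, origin 65 to 90 mm above the worktop, until over the rail; lower it.
- holder0_stem (a point): Point to grip on its stem, 172 mm over its foot and 25 mm under the T head; holder axes. Grip the 10 mm thick stem across x; in x it is no wider above that.
- holder1: Drill holder, one of up to four alike, 0.45 kg, 205 mm high, origin under its foot: a wooden block 70 (x -33 to 37) x 44 (y) x 28 mm with drill shanks up to z = 50 mm. At x = -16 mm a steel stem (10 mm in x, 14 in y) rises to a T head (10 mm in x, 26 in y, z 197 to 205 mm). Hung, it is upright with its origin 50 mm above the worktop and its x axis along the rack's x.
- holder1_hook (a point): Point in its hook's notch, z = 105 mm in the holder; hung, 5 mm over the rail's centre line. The hook, 20 mm wide in y, reaches from the stem to +x: top z = 113, lip at x = 10 to 15 mm down to z = 92 mm; below it is open, a mouth x = -11 to 10 mm that narrows upwards as a V (90 deg). To hang it, come from the robot's side, origin 65 to 90 mm above the worktop, until over the rail; lower it.
- holder1_stem (a point): Point to grip on its stem, 172 mm over its foot and 25 mm under the T head; holder axes. Grip the 10 mm thick stem across x; in x it is no wider above that.
- holder2: Drill holder, one of up to four alike, 0.45 kg, 205 mm high, origin under its foot: a wooden block 70 (x -33 to 37) x 44 (y) x 28 mm with drill shanks up to z = 50 mm. At x = -16 mm a steel stem (10 mm in x, 14 in y) rises to a T head (10 mm in x, 26 in y, z 197 to 205 mm). Hung, it is upright with its origin 50 mm above the worktop and its x axis along the rack's x.
- holder2_hook (a point): Point in its hook's notch, z = 105 mm in the holder; hung, 5 mm over the rail's centre line. The hook, 20 mm wide in y, reaches from the stem to +x: top z = 113, lip at x = 10 to 15 mm down to z = 92 mm; below it is open, a mouth x = -11 to 10 mm that narrows upwards as a V (90 deg). To hang it, come from the robot's side, origin 65 to 90 mm above the worktop, until over the rail; lower it.
- holder2_stem (a point): Point to grip on its stem, 172 mm over its foot and 25 mm under the T head; holder axes. Grip the 10 mm thick stem across x; in x it is no wider above that.
- holder3: Drill holder, one of up to four alike, 0.45 kg, 205 mm high, origin under its foot: a wooden block 70 (x -33 to 37) x 44 (y) x 28 mm with drill shanks up to z = 50 mm. At x = -16 mm a steel stem (10 mm in x, 14 in y) rises to a T head (10 mm in x, 26 in y, z 197 to 205 mm). Hung, it is upright with its origin 50 mm above the worktop and its x axis along the rack's x.
- holder3_hook (a point): Point in its hook's notch, z = 105 mm in the holder; hung, 5 mm over the rail's centre line. The hook, 20 mm wide in y, reaches from the stem to +x: top z = 113, lip at x = 10 to 15 mm down to z = 92 mm; below it is open, a mouth x = -11 to 10 mm that narrows upwards as a V (90 deg). To hang it, come from the robot's side, origin 65 to 90 mm above the worktop, until over the rail; lower it.
- holder3_stem (a point): Point to grip on its stem, 172 mm over its foot and 25 mm under the T head; holder axes. Grip the 10 mm thick stem across x; in x it is no wider above that.
Things that resemble listed ones, but are neither listed nor needed, are in the scene too. What is shaped like the holder3 but yellow is not meant.

How it is judged:
On the way, in this order (a step that is already met when the one before it is completed fails the run):
1. the bolt is free and drawn out (over 42 mm) (value of joint bolt above 0.042 m), for 0.2 s.
2. every holder hangs on the rail beyond the mark (x of holder0_hook in the frame of rail_mid between -0.008 and 0.008 m and z of holder0_hook in the frame of rail_mid between 0 and 0.01 m and y of each of holder0_hook, holder1_hook, holder2_hook, holder3_hook in the frame of mark above 0 m and y of each of holder0_hook, holder1_hook, holder2_hook, holder3_hook in the frame of rail_mid below 0.2 m and angle between each of holder0, holder1, holder2, holder3's own z axis and vertical below 0.2 rad and x of holder1_hook in the frame of rail_mid between -0.008 and 0.008 m and z of holder1_hook in the frame of rail_mid between 0 and 0.01 m and x of holder2_hook in the frame of rail_mid between -0.008 and 0.008 m and z of holder2_hook in the frame of rail_mid between 0 and 0.01 m and x of holder3_hook in the frame of rail_mid between -0.008 and 0.008 m and z of holder3_hook in the frame of rail_mid between 0 and 0.01 m), for 0.2 s.
At the end, for the whole second after the job is handed in: Every holder present hangs by its hook on the rail (notch within 8 mm of the rail's line across it and within 5 mm of resting height), upright within 0.2 rad, its hook's middle beyond the mark, at rest; and the bolt is pushed home across the rail again (joint below 0.003 m) (all of step 2 and linear speed of each of holder0, holder1, holder2, holder3 below 0.03 m/s and value of joint bolt below 0.003 m); the robot touches nothing.
It fails at once if a bystander (jar, tape measure, wood offcut) is shifted more than 30 mm (distance of any of jar, measure, block from where it was at the start of the episode above 0.03 m).
Of holder0, holder1, holder2, holder3 only 3 to 4 are there at a start; the rules pass over those that are not, and their reading is None.
At some moment in a run one of holder0, holder1, holder2, holder3 may be knocked a few centimetres aside while the robot is not near it.
Once in a run the grip may slacken for a moment while it holds something.
It also fails if it takes over 210 s, if anything falls off the work surface, if the arm or the gripper's body presses on something with over 40 N, if the wrist force passes 120 N, or if a joint passes its speed limit or range.

## Working session

There is one attempt and no reset: what is moved stays moved. The work goes in short steps, Python scripts to look and compute and a shell command to move; the robot and the scene stay as the last step left them, time stands still between calls to the robot, and variables do not carry over. Pictures are saved under pics/ and viewed, at most 14 in all, crops included, and the job is handed in when it is done.

```bash
ls; mkdir -p pics; python3 - <<'E'
from station import ctrl
import cv2
o=ctrl.get_obs();print({k:(v if not hasattr(v,'__len__') else [round(float(a),3) for a in v]) for k,v in o.items()})
for n in("scene","top"):
    c=ctrl.camera(n);cv2.imwrite(f"pics/{n}0.png",c["color"][:,:,::-1]);print(c["intrinsics"],c["camera_from_world"])
E
```

```text
pics
{'time_s': 0.0, 'qpos': [1.277, 0.3, 1.522, -0.0, 1.321, -0.067], 'joint_vel': [0.002, -0.0, -0.002, -0.001, -0.001, -0.002], 'tau': [-0.002, -53.18, -35.274, 0.071, 0.024, -0.0], 'ee_pos': [0.124, 0.536, 0.205], 'eef_rot': [-3.14, -0.0, 2.915], 'force': [-0.49, -1.04, 0.452], 'moment': [0.036, 0.048, -0.051], 'grip_force': 0.0, 'grip_width': 0.09399354134485007}
[[384.67929946   0.         317.91417777]
 [  0.         384.67929946 203.4505691 ]
 [  0.           0.           1.        ]] [[-0.89692711 -0.44179414 -0.0184307   0.45629038]
 [-0.30378819  0.64596416 -0.70031639  0.28448887]
 [ 0.32130125 -0.62253373 -0.71359461  0.89129712]
 [ 0.          0.          0.          1.        ]]
[[505.38396369   0.         320.92000898]
 [  0.         505.38396369 199.32925028]
 [  0.           0.           1.        ]] [[ 0.00690764 -0.99994412  0.00800276 -0.02999807]
 [-0.98005338 -0.00835934 -0.19855852  0.54215624]
 [ 0.19861432 -0.00647156 -0.98005636  1.2732497 ]
 [ 0.          0.          0.          1.        ]]
```

View pics/scene0.png

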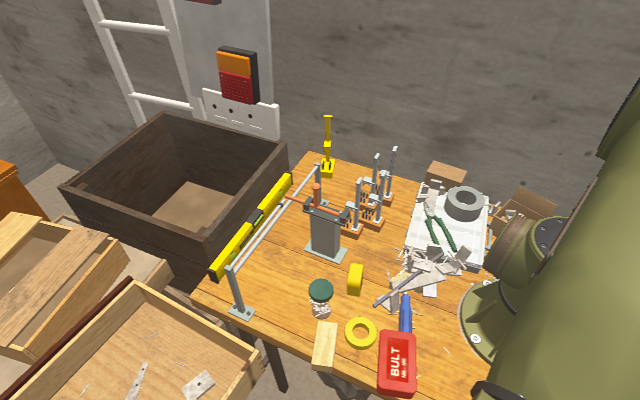

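View pics/top0.png

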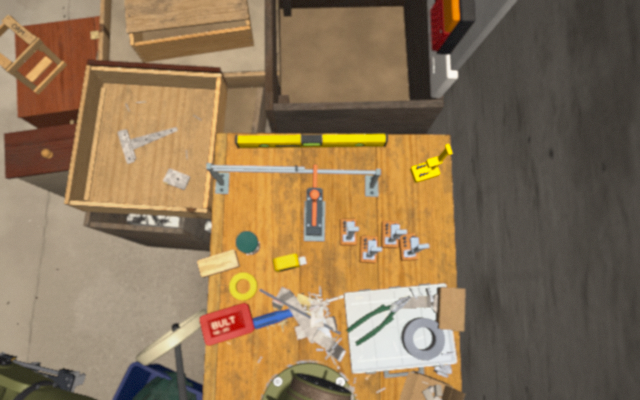

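The scene shows the rack with its bolt pedestal at the middle (scene ~(325,230)), four red-block holders right of it, and the yellow decoy at top (425,165). In the top view the rail runs from (213,168) to (378,172), the knob is at (314,195), and the holders are at (349,232), (371,249), (394,234) and (412,246). Next I'll zoom in for measurement.

```bash
python3 - <<'E'
import cv2
t=cv2.imread("pics/top0.png")
cv2.imwrite("pics/t1.png",cv2.resize(t[155:275,300:440],(0,0),fx=5.7,fy=5,interpolation=cv2.INTER_CUBIC) if 0 else cv2.resize(t[155:275,290:450],(800,600),interpolation=cv2.INTER_CUBIC))
s=cv2.imread("pics/scene0.png")
cv2.imwrite("pics/s1.png",cv2.resize(s[140:260,280:440],(800,600),interpolation=cv2.INTER_CUBIC))
E
```

```text
(no output)
```

View pics/t1.png

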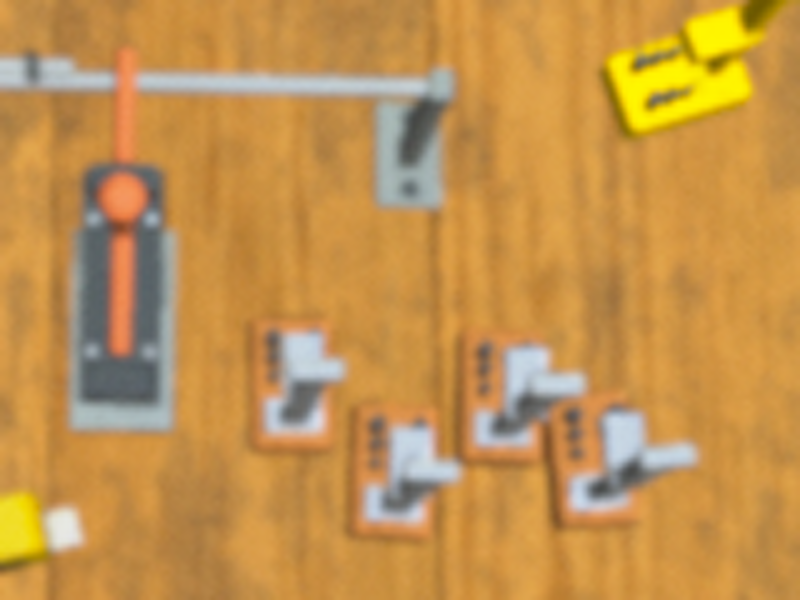

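View pics/s1.png

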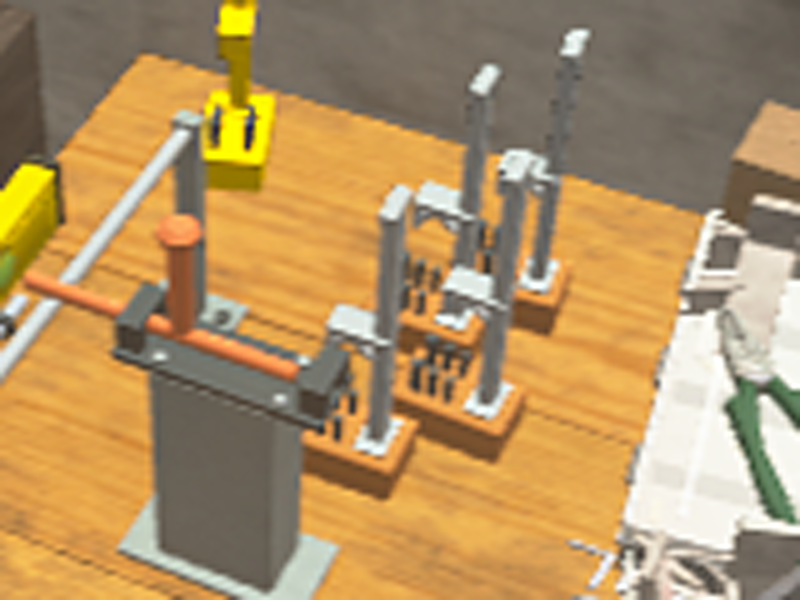

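The crops (scale 5) show the knob head at top (314.8,194), the rail's right post at (378,170.5), the collar at (296.4,168.6), and T heads near (353,229), (376,249), (401,232) and (423,246). I'll turn these into positions.

```bash
cat > h.py <<'E'
import numpy as np
from station import ctrl
CAM={}
def ray(c,u,v,z):
    K,T=np.array(c["intrinsics"]),np.array(c["camera_from_world"])
    d=T[:3,:3].T@np.linalg.solve(K,[u,v,1]);o=-T[:3,:3].T@T[:3,3]
    return (o+d*(z-o[2])/d[2]).round(4)
def proj(c,p):
    K,T=np.array(c["intrinsics"]),np.array(c["camera_from_world"])
    q=K@(T[:3,:3]@np.array(p)+T[:3,3]);return (q[:2]/q[2]).round(1)
E
python3 - <<'E'
from h import *
t=ctrl.camera("top");s=ctrl.camera("scene")
Z=lambda x,y,z:ray(t,290+x/5,155+y/5,z)
S=lambda x,y,z:ray(s,280+x/5,140+y/5,z)
print("knob",Z(124,193,.236),S(180,230,.236))
print("rail R",Z(428,87,.15),"rail at bolt",Z(150,81,.15),"collar",Z(32,67,.176),"tip",Z(127,48,.16))
print("scene rail R",S(185,140,.15))
print("post top",Z(442,77,.158),"left",ray(t,209.5,168,.184))
for n,T_,B,Sc in(("A",(315,370),[(252,322),(328,322),(330,447),(252,447)],(397,197)),("B",(431,472),[(352,405),(437,408),(433,533),(350,533)],(519,160)),("C",(557,386),[(462,333),(548,340),(540,458),(460,458)],(485,77)),("D",(667,458),[(548,402),(630,398),(637,519),(560,524)],(574,40))):
    b=np.array([Z(*p,.028) for p in B])
    print(n,"head",Z(*T_,.205),"head scene",S(*Sc,.205),"block",b.mean(0).round(4),"yaw L,R edges",[round(float(np.arctan2((b[i]-b[j])[1],(b[i]-b[j])[0])),3) for i,j in((0,3),(1,2))])
E
```

```text
knob [ 0.5187 -0.0107  0.236 ] [ 0.512  -0.0064  0.236 ]
rail R [ 0.5918 -0.1594  0.15  ] rail at bolt [ 0.5937 -0.0224  0.15  ] collar [0.5933 0.0346 0.176 ] tip [ 0.6076 -0.011   0.16  ]
scene rail R [ 0.5849 -0.1552  0.15  ]
post top [ 0.5949 -0.1654  0.158 ] left [0.5903 0.242  0.184 ]
A head [ 0.443 -0.099  0.205] head scene [ 0.4409 -0.1028  0.205 ] block [ 0.4606 -0.0985  0.028 ] yaw L,R edges [-0.002, 0.009]
B head [ 0.3965 -0.1516  0.205 ] head scene [ 0.3957 -0.1546  0.205 ] block [ 0.4158 -0.1523  0.028 ] yaw L,R edges [-0.024, -0.047]
C head [ 0.4364 -0.2101  0.205 ] head scene [ 0.4342 -0.2103  0.205 ] block [ 0.4546 -0.2108  0.028 ] yaw L,R edges [-0.033, -0.09]
D head [ 0.4037 -0.2596  0.205 ] head scene [ 0.4019 -0.2604  0.205 ] block [ 0.4214 -0.2582  0.028 ] yaw L,R edges [0.075, 0.027]
```

```bash
python3 -m pendant '[[[2,-2.6,1.2],-0.06],[[2,-2.6,1.2],-0.08],[[2,-2.6,1],-0.08],[[2,-2.6,1],-0.08],[[2,-2.6,1],-0.08],[[2,-2.6,1],-0.08],[[2,-2.6,1],-0.08],[[2,-2.6,1],-0.08],[[2,-2.6,1],-0.08],[[2,-2.6,1],-0.08],[[2,-2.6,0],-0.08],[[2,-2.6,0],-0.08],[[2,-2.6,0],-0.08],[[2,-2.6,0],-0.08],[[2,-2.6,0],-0.08],[[2,-2.6,0],-0.08],[[2,-2.6,0],-0.08],[[2,-2.6,0],-0.005],[[2,-2.6,0],0],[[0.5,-2.5,0],0]]' 0.6 40; python3 -m pendant '[[[0,0,0],0],[[0,0,0],0]]'
python3 - <<'E'
from h import *
import cv2
c=ctrl.camera("wrist");cv2.imwrite("pics/w1.png",c["color"][:,:,::-1])
print(proj(c,[.516,-.011,.236]),proj(c,[.593,-.125+.039,.15]))
E
```

```text
time_s: 1.87
ee_pos: [0.5102, 0.0152, 0.3086]
eef_rot: [-3.141, -0.0, 1.569]
force: [-0.5, 0.5, -0.2]
grip_width: 0.0567
grip_force: 0.0
time_s: 2.03
ee_pos: [0.5087, 0.0161, 0.309]
eef_rot: [-3.141, -0.0, 1.568]
force: [-0.4, 0.4, -0.5]
grip_width: 0.0563
grip_force: 0.0
[330.5 245. ] [398.4 280.2]
```

View pics/w1.png

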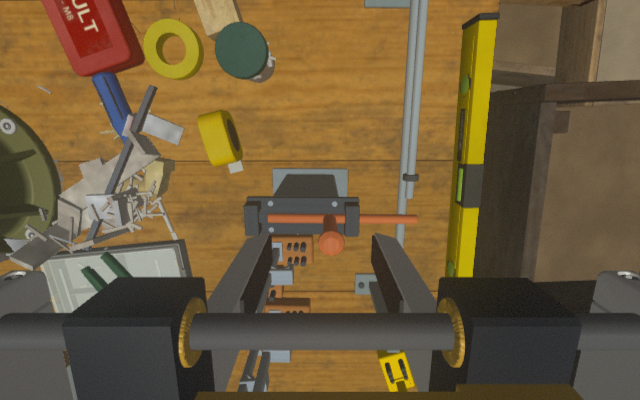

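The wrist view shows the knob head at (331,243), within 2 px of the prediction, and the rail below the tongue at about (401,235).

```bash
python3 - <<'E'
from h import *
c=ctrl.camera("wrist")
print("knob",ray(c,331,242,.236),"rail",ray(c,401.5,235,.15),"rail top img",ray(c,415,20,.15),ray(c,420,20,.15), ray(c,408,20,.176),"collar",ray(c,410.5,178,.176),"tip",ray(c,417,219,.16))
E
python3 -m pendant '[[[0.35,-1.35,0],0],[[0.35,-1.35,0],0],[[0,0,0],0],[[0,0,-2.5],0],[[0,0,-2.5],0],[[0,0,-2.5],0],[[0,0,-2.5],0],[[0,0,-2.6],0],[[0,0,0],0],[[0,0,0],0]]'
```

```text
knob [ 0.5162 -0.0077  0.236 ] rail [ 0.5935 -0.0326  0.15  ] rail top img [0.594  0.1739 0.15  ] [0.5986 0.1739 0.15  ] [0.5816 0.1673 0.176 ] collar [0.5922 0.0331 0.176 ] tip [ 0.6058 -0.0119  0.16  ]
time_s: 2.97
ee_pos: [0.5153, -0.0091, 0.1836]
eef_rot: [-3.14, -0.0, 1.571]
force: [0.4, 0.4, 0.2]
grip_width: 0.0563
grip_force: 0.0
```

```bash
python3 -m pendant '[[[0,0,0],0],[[0,0,0],0],[[0,0,0],0],[[0,0,0],0],[[0,0,0],0],[[0,0,0],0]]' 0 55
python3 -m pendant '[[[-0.5,0,0],0],[[-0.4,0,0],0],[[-0.2,0,0],0],[[0,0,0],0],[[0,0,0],0]]'
```

```text
time_s: 3.47
ee_pos: [0.516, -0.0102, 0.1838]
eef_rot: [3.141, 0.0, 1.57]
force: [4.3, -0.2, 0.1]
grip_width: 0.0198
grip_force: 39.0
time_s: 3.88
ee_pos: [0.5051, -0.01, 0.1838]
eef_rot: [3.14, -0.0, 1.57]
force: [3.1, 1.5, 0.4]
grip_width: 0.0189
grip_force: 55.0
```

```bash
python3 -m pendant '[[[-0.3,0,0],0],[[0,0,0],0],[[0,0,0],0]]'; python3 -m pendant '[[[-0.3,0,0],0],[[0,0,0],0],[[0,0,0],0]]'
```

```text
time_s: 4.13
ee_pos: [0.5026, -0.01, 0.1838]
eef_rot: [3.139, -0.0, 1.57]
force: [9.4, 1.3, -1.0]
grip_width: 0.0189
grip_force: 55.0
time_s: 4.38
ee_pos: [0.5016, -0.01, 0.1839]
eef_rot: [3.134, -0.0, 1.57]
force: [30.2, 1.6, -10.9]
grip_width: 0.0189
grip_force: 55.0
```

```bash
python3 -m pendant '[[[0.7,0,0],0],[[0.8,0,0],0],[[0.8,0,0],0],[[0.8,0,0],0],[[0.5,0,0],0],[[0.2,0,0],0],[[0,0,0],0],[[0,0,0],0]]'
```

```text
time_s: 5.05
ee_pos: [0.5352, -0.0104, 0.1838]
eef_rot: [-3.137, 0.0, 1.57]
force: [-17.4, -0.2, 11.9]
grip_width: 0.0189
grip_force: 55.0
```

```bash
python3 -m pendant '[[[0.2,0,0],0],[[0,0,0],0],[[0,0,0],0]]'; python3 -m pendant '[[[-0.7,0,0],0],[[-0.8,0,0],0],[[-0.8,0,0],0],[[-0.8,0,0],0],[[-0.8,0,0],0],[[-0.5,0,0],0],[[-0.3,0,0],0],[[0,0,0],0],[[0,0,0],0]]'
```

```text
time_s: 5.3
ee_pos: [0.5373, -0.0103, 0.1834]
eef_rot: [-3.137, 0.0, 1.57]
force: [-11.6, -1.2, 4.4]
grip_width: 0.0253
grip_force: 5.5
time_s: 6.05
ee_pos: [0.4912, -0.01, 0.1833]
eef_rot: [-3.141, -0.0, 1.57]
force: [-1.3, 2.7, 1.2]
grip_width: 0.0192
grip_force: 55.0
```

```bash
python3 -m pendant '[[[-0.3,0,0],0],[[0,0,0],0],[[0,0,0],0]]'; python3 -m pendant '[[[-0.3,0,0],0],[[0,0,0],0],[[0,0,0],0]]'
```

```text
time_s: 6.3
ee_pos: [0.4886, -0.0099, 0.1834]
eef_rot: [-3.141, -0.0, 1.57]
force: [1.0, 3.4, -0.8]
grip_width: 0.0191
grip_force: 55.0
time_s: 6.55
ee_pos: [0.4856, -0.0099, 0.1834]
eef_rot: [-3.142, -0.0, 1.57]
force: [1.6, 4.0, -1.2]
grip_width: 0.019
grip_force: 55.0
```

```bash
python3 - <<'E'
from h import *
import cv2
c=ctrl.camera("wrist");s=ctrl.camera("scene")
a=cv2.resize(c["color"][170:290,220:430],(700,400))[:,:,::-1];b=cv2.resize(s["color"][150:270,250:390],(466,400),interpolation=cv2.INTER_CUBIC)[:,:,::-1]
im=np.hstack([a,b]);cv2.imwrite("pics/w2.png",cv2.resize(im,(800,274)))
for v in range(0,60,10): print(v,proj(c,[.606-v/1000,-.011,.16]))
E
```

```text
0 [510.8 235. ]
10 [495. 235.]
20 [479.3 235.1]
30 [463.5 235.1]
40 [447.7 235.1]
50 [432.  235.1]
```

View pics/w2.png

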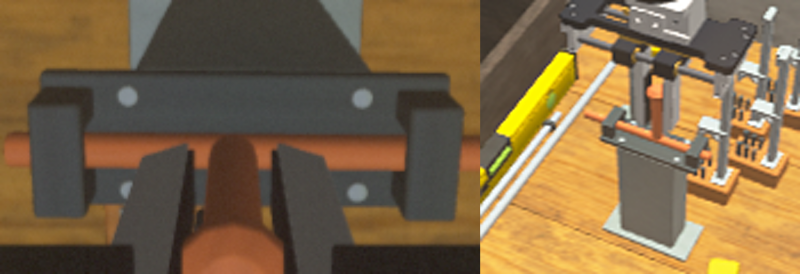

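The knob is still between the pads, and the bolt has come out further than at the first stop. I'll keep pulling.

```bash
python3 -m pendant '[[[-0.3,0,0],0],[[0,0,0],0],[[0,0,0],0]]'; python3 -m pendant '[[[-0.3,0,0],0],[[0,0,0],0],[[0,0,0],0]]'
python3 - <<'E'
from h import *
import cv2
c=ctrl.camera("wrist");cv2.imwrite("pics/w3f.png",c["color"][:,:,::-1]);cv2.imwrite("pics/w3.png",c["color"][140:300,180:560,::-1])
E
```

```text
time_s: 6.9
ee_pos: [0.4826, -0.0099, 0.1833]
eef_rot: [-3.141, -0.0, 1.57]
force: [2.4, 4.1, -1.9]
grip_width: 0.0189
grip_force: 55.0
time_s: 7.15
ee_pos: [0.4797, -0.0098, 0.1834]
eef_rot: [-3.142, -0.001, 1.57]
force: [2.7, 5.9, -2.4]
grip_width: 0.0187
grip_force: 55.0
```

View pics/w3.png

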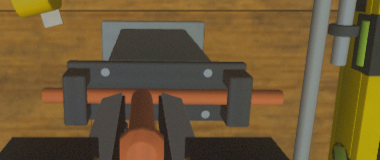

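The tongue tip is at full-image (464,237), so the bolt is about 36 mm out and already running. I'll draw it the rest of the way.

```bash
python3 -m pendant '[[[-0.5,0,0],0],[[-0.5,0,0],0],[[-0.3,0,0],0],[[0,0,0],0],[[0,0,0],0]]';python3 -m pendant '[[[-0.3,0,0],0],[[0,0,0],0],[[0,0,0],0]]'; python3 - <<'E'
from h import *
import cv2
c=ctrl.camera("wrist");cv2.imwrite("pics/w4.png",c["color"][140:300,180:560,::-1])
for v in range(0,60,10): print(v,proj(c,[.606-v/1000,-.011,.16])-[180,140])
E
```

```text
time_s: 7.62
ee_pos: [0.4663, -0.0097, 0.1833]
eef_rot: [-3.141, -0.001, 1.57]
force: [-0.3, 7.2, -0.8]
grip_width: 0.0189
grip_force: 55.0
time_s: 7.87
ee_pos: [0.4636, -0.0097, 0.1834]
eef_rot: [-3.141, -0.001, 1.57]
force: [1.8, 7.0, -1.7]
grip_width: 0.0189
grip_force: 55.0
0 [365.6  95.3]
10 [349.8  95.3]
20 [334.1  95.3]
30 [318.3  95.3]
40 [302.5  95.4]
50 [286.8  95.4]
```

View pics/w4.png

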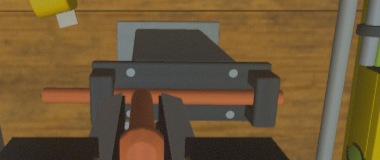

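The tip is at (284,97) in the crop, which reads as about 50 mm out. I'll confirm against the stop, then release and go up.

```bash
python3 -m pendant '[[[-0.3,0,0],0],[[0,0,0],0],[[0,0,0],0],[[0,0,0],0]]';python3 -m pendant '[[[0.2,0,0],0],[[0.1,0,0],0],[[0,0,0],0],[[0,0,0],0],[[0,0,0],0],[[0,0,0],0]]' 0.5; python3 -m pendant '[[[0,0,1.5],0],[[0,0,2],0],[[0,0,2],0],[[0,0,2],0],[[0,0,0],0],[[0,0,0],0]]'
python3 - <<'E'
from h import *
import cv2
c=ctrl.camera("top");cv2.imwrite("pics/t2f.png",c["color"][:,:,::-1]);cv2.imwrite("pics/t2.png",cv2.resize(c["color"][155:275,290:450,::-1],(800,600),interpolation=cv2.INTER_CUBIC))
E
```

```text
time_s: 8.25
ee_pos: [0.4633, -0.0097, 0.1835]
eef_rot: [3.135, -0.001, 1.57]
force: [29.5, 6.8, -14.7]
grip_width: 0.0188
grip_force: 55.0
time_s: 8.75
ee_pos: [0.4635, -0.0102, 0.1835]
eef_rot: [-3.142, 0.0, 1.57]
force: [-0.2, 0.3, -0.0]
grip_width: 0.0468
grip_force: 0.0
time_s: 9.25
ee_pos: [0.4638, -0.0102, 0.2589]
eef_rot: [3.14, 0.0, 1.57]
force: [-0.1, -0.7, -0.1]
grip_width: 0.047
grip_force: 0.0
```

View pics/t2.png

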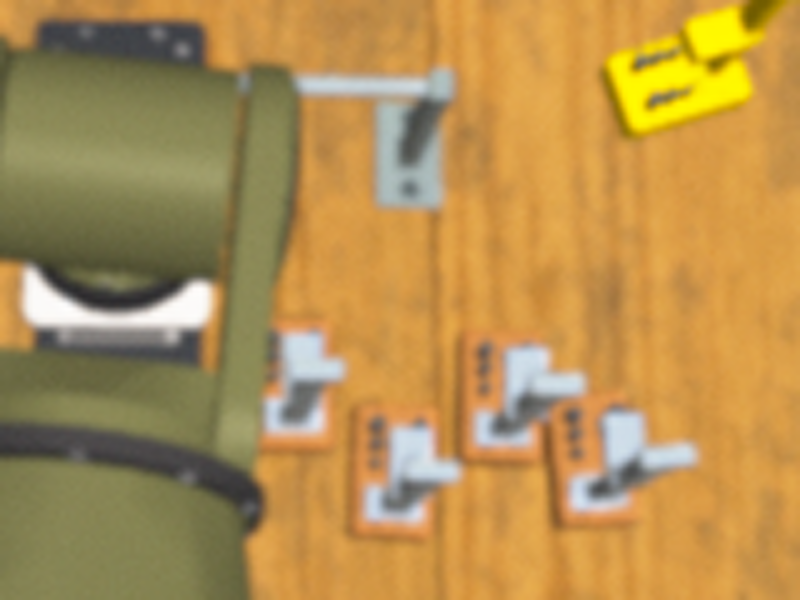

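The bolt stopped hard at its outer end with 30 N, so it is out. The holders are where they were, with A's T head at (315,370) in the crop. I'll go for A now.

```bash
python3 -m pendant '[[[-0.5,-2.2,0],0],[[-0.5,-2.3,0],0],[[-0.6,-2.3,0],0],[[-0.6,-2.2,0],0],[[0,0,0],0],[[0,0,-2.5],0],[[0,0,-2.5],0],[[0,0,-2.5],0],[[0,0,-2],0],[[0,0,-1.1],0],[[0,0,0],0],[[0,0,0],0]]' 0.45 45; python3 -m pendant '[[[0,0,0],0],[[0,0,0],0],[[0,0,0],0],[[0,0,0],0],[[0,0,0],0],[[0,0,0],0]]' 0 45;  python3 -m pendant '[[[0,0,1],0],[[0,0,1],0],[[0,0,1],0],[[0,0,0],0],[[0,0,0],0]]'
```

```text
time_s: 10.3
ee_pos: [0.4413, -0.0997, 0.1519]
eef_rot: [-3.14, -0.001, 1.57]
force: [-0.5, 0.0, -0.7]
grip_width: 0.0422
grip_force: 0.0
time_s: 10.8
ee_pos: [0.4418, -0.1001, 0.1527]
eef_rot: [3.141, 0.0, 1.57]
force: [0.3, -0.2, 2.2]
grip_width: 0.01
grip_force: 45.0
time_s: 11.22
ee_pos: [0.4419, -0.1001, 0.1831]
eef_rot: [3.14, 0.0, 1.57]
force: [1.0, 0.2, -5.6]
grip_width: 0.0099
grip_force: 45.0
```

```bash
python3 -m pendant '[[[0,0,1.5],0],[[0,0,1.5],0],[[0,0,1.5],0],[[1.7,0.2,0],0],[[2,0.2,0],0],[[2,0.2,0],0],[[2,0.2,0],0],[[2,0.2,0],0],[[2,0.2,0],0],[[2,0.2,0],0],[[0,0,0],0],[[0,0,0],0],[[0,0,0],0]]';  python3 - <<'E'
from h import *
import cv2
c=ctrl.camera("scene");cv2.imwrite("pics/s5.png",cv2.resize(c["color"][110:270,240:450,::-1],(788,600),interpolation=cv2.INTER_CUBIC))
E
```

```text
time_s: 12.3
ee_pos: [0.5779, -0.0862, 0.227]
eef_rot: [-3.141, -0.0, 1.57]
force: [0.1, 0.0, -5.0]
grip_width: 0.0097
grip_force: 45.0
```

View pics/s5.png

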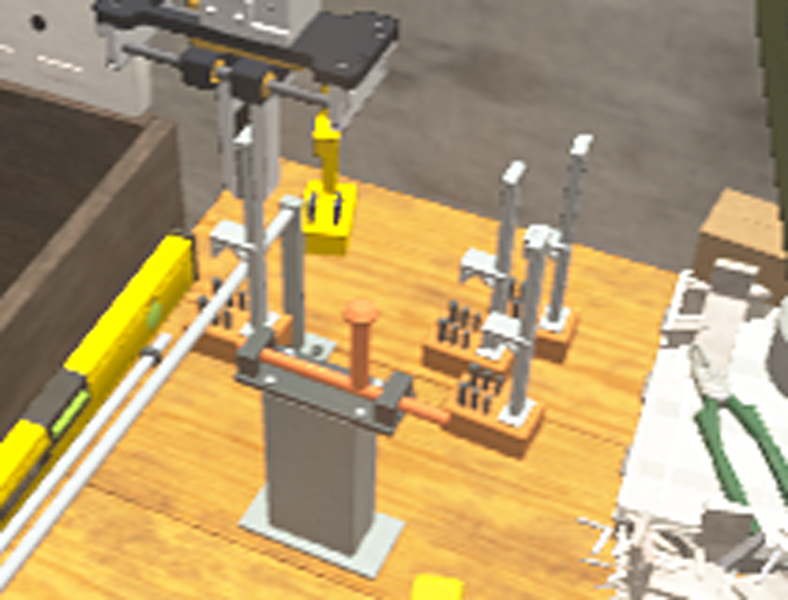

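Holder A is held upright with its hook over the rail (scene crop (235,240)), the bolt is drawn clear, and the other three holders still stand. I'll lower it.

```bash
python3 -m pendant '[[[0,0,-0.8],0],[[0,0,-0.7],0],[[0,0,-0.4],0],[[0,0,-0.3],0],[[0,0,0],0],[[0,0,0],0]]'; python3 -m pendant '[[[0,0,-0.2],0],[[0,0,0],0],[[0,0,0],0]]'
```

```text
time_s: 12.85
ee_pos: [0.578, -0.0861, 0.2057]
eef_rot: [-3.14, -0.0, 1.57]
force: [-7.1, 0.4, 1.4]
grip_width: 0.0096
grip_force: 45.0
time_s: 13.1
ee_pos: [0.5781, -0.0861, 0.2055]
eef_rot: [3.141, 0.0, 1.57]
force: [-12.0, 2.7, 15.3]
grip_width: 0.0097
grip_force: 45.0
```

```bash
python3 -m pendant '[[[-0.1,0,0],0],[[0,0,0],0],[[0,0,0],0]]'; python3 -m pendant '[[[-0.1,0,0],0],[[0,0,0],0],[[0,0,0],0]]'
```

```text
time_s: 13.35
ee_pos: [0.5778, -0.0861, 0.2054]
eef_rot: [3.139, 0.0, 1.57]
force: [-6.4, 0.8, 10.9]
grip_width: 0.0094
grip_force: 45.0
time_s: 13.6
ee_pos: [0.5767, -0.0862, 0.2045]
eef_rot: [3.14, 0.0, 1.57]
force: [-5.0, 0.8, 7.2]
grip_width: 0.01
grip_force: 45.0
```

```bash
python3 -m pendant '[[[-0.1,0.5,0.1],0],[[0,1.5,0],0],[[0,2,0],0],[[0,2,0],0],[[0,2,0],0],[[0,2,0],0],[[0,2,0],0],[[0,0.5,0],0],[[0,0,0],0]]'
```

```text
time_s: 14.35
ee_pos: [0.5754, 0.0403, 0.2038]
eef_rot: [-3.141, -0.0, 1.572]
force: [-0.3, 0.6, -5.4]
grip_width: 0.0101
grip_force: 45.0
```

```bash
python3 -m pendant '[[[0,1,-0.1],0],[[0,2,0],0],[[0,2.5,0],0],[[0,2.5,0],0],[[0,2.5,0],0],[[0,2.5,0],0],[[0,2,0],0],[[0,1.3,0],0],[[0,0,0],0],[[0,0,0],0]]'
```

```text
time_s: 15.18
ee_pos: [0.5762, 0.2025, 0.2038]
eef_rot: [3.14, -0.001, 1.57]
force: [3.4, 3.5, -1.6]
grip_width: 0.01
grip_force: 45.0
```

```bash
python3 -m pendant '[[[0,0,-0.05],0],[[0,0,0],0],[[0,0,0],0],[[0,0,0],0]]' 0.32; python3 -m pendant '[[[0,0,1.5],0],[[0,0,2],0],[[0,0,2.3],0],[[0,0,2.3],0],[[-0.9,-2,0],0],[[-1.3,-2.5,0],0],[[-1.3,-2.5,0],0],[[-1.3,-2.5,0],0],[[-1.3,-2.5,0],0],[[-1.3,-2.5,0],0],[[-1.3,-2.5,0],0],[[-1.3,-2.5,0],0],[[-1.3,-2.5,0],0],[[-1.3,-2.5,0],0],[[-1.3,-2.5,0],0],[[-1.3,-2.5,0],0],[[-1.3,-2.5,0],0],[[-1.3,-2.5,0],0],[[-0.2,-1,0],0],[[0,0,0],0]]';python3 -m pendant '[[[0,0,0],0],[[0,0,0],0]]'
python3 - <<'E'
from h import *
import cv2
c=ctrl.camera("wrist");cv2.imwrite("pics/w6.png",c["color"][:,:,::-1])
for p in((.396,-.153),(.4355,-.2105),(.403,-.26)):print(proj(c,[*p,.205]))
E
```

```text
time_s: 15.52
ee_pos: [0.5757, 0.2014, 0.203]
eef_rot: [-3.141, 0.0, 1.569]
force: [-0.5, -0.1, 0.4]
grip_width: 0.0294
grip_force: 0.0
time_s: 17.18
ee_pos: [0.3951, -0.1546, 0.2842]
eef_rot: [3.141, 0.0, 1.567]
force: [0.5, 0.3, 0.1]
grip_width: 0.0299
grip_force: 0.0
time_s: 17.35
ee_pos: [0.3961, -0.1523, 0.2839]
eef_rot: [3.142, -0.0, 1.57]
force: [0.7, -1.0, 0.1]
grip_width: 0.0299
grip_force: 0.0
[321.1 211.1]
[368.4 277.3]
[329.3 329.2]
```

View pics/w6.png

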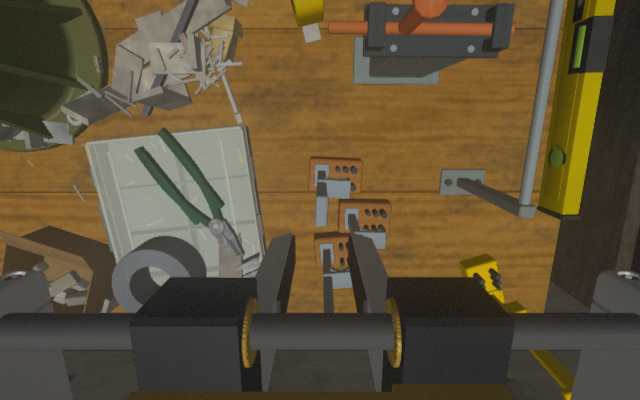

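B's T head is in the wrist image at about (321,210), matching the prediction, and C and D are unmoved. I'll grip B and bring it over the rail.

```bash
python3 -m pendant '[[[0,-0.05,-2.5],0],[[0,0,-3],0],[[0,0,-3],0],[[0,0,-2.6],0],[[0,0,-2],0],[[0,0,0],0],[[0,0,0],0]]'; python3 -m pendant '[[[0,0,0],0],[[0,0,0],0],[[0,0,0],0],[[0,0,0],0],[[0,0,0],0]]' 0 45;  python3 -m pendant '[[[0,0,1.5],0],[[0,0,2],0],[[0,0,2],0],[[0,0,2],0],[[1.5,0.3,0],0],[[2,0.5,0],0],[[2,0.5,0],0],[[2,0.5,0],0],[[2,0.5,0],0],[[2,0.5,0],0],[[2,0.5,0],0],[[2,0.5,0],0],[[2,0.5,0],0],[[0.5,0,0],0],[[0,0,0],0],[[0,0,0],0]]'
```

```text
time_s: 17.98
ee_pos: [0.3959, -0.1529, 0.153]
eef_rot: [-3.14, -0.001, 1.571]
force: [0.4, 0.1, 1.4]
grip_width: 0.0303
grip_force: 0.0
time_s: 18.4
ee_pos: [0.3962, -0.1537, 0.1539]
eef_rot: [3.14, 0.0, 1.57]
force: [0.2, 1.1, 6.7]
grip_width: 0.01
grip_force: 45.0
time_s: 19.73
ee_pos: [0.575, -0.1107, 0.2274]
eef_rot: [-3.14, -0.0, 1.57]
force: [-0.5, 0.3, -4.8]
grip_width: 0.0097
grip_force: 45.0
```

```bash
python3 -m pendant '[[[0.1,0,-0.8],0],[[0,0,-0.7],0],[[0,0,-0.5],0],[[0,0,-0.35],0],[[0,0,0],0],[[0,0,0],0]]'
```

```text
time_s: 20.23
ee_pos: [0.5758, -0.1107, 0.2048]
eef_rot: [-3.14, 0.0, 1.57]
force: [-7.0, 0.3, 3.5]
grip_width: 0.0097
grip_force: 45.0
```

```bash
python3 -m pendant '[[[-0.1,0.5,0],0],[[0,1.5,0],0],[[0,2.4,0],0],[[0,2.4,0],0],[[0,2.4,0],0],[[0,2.4,0],0],[[0,2.4,0],0],[[0,2.4,0],0],[[0,2.4,0],0],[[0,2.4,0],0],[[0,2.4,0],0],[[0,1.6,0],0],[[0,1,0],0],[[0,0,0],0],[[0,0,0],0]]'
```

```text
time_s: 21.48
ee_pos: [0.576, 0.1517, 0.2048]
eef_rot: [3.14, -0.001, 1.57]
force: [4.4, 3.3, -0.8]
grip_width: 0.0098
grip_force: 45.0
```

```bash
python3 -m pendant '[[[0,0,-0.1],0],[[0,0,0],0],[[0,0,0],0],[[0,0,0],0]]' 0.32; python3 -m pendant '[[[0,0,1.5],0],[[0,0,2],0],[[0,0,2.3],0],[[0,0,2.3],0],[[-0.6,-2,0],0],[[-1,-2.5,0],0],[[-1,-2.5,0],0],[[-1,-2.5,0],0],[[-1,-2.5,0],0],[[-1,-2.5,0],0],[[-1,-2.5,0],0],[[-1,-2.5,0],0],[[-1,-2.5,0],0],[[-1,-2.5,0],0],[[-1,-2.5,0],0],[[-1,-2.5,0],0],[[-1,-2.5,0],0],[[-1,-2.5,0],0],[[-0.4,-1.7,0],0],[[0,0,0],0]]';python3 -m pendant '[[[0,0,0],0],[[0,0,0],0]]'
python3 - <<'E'
from h import *
import cv2
c=ctrl.camera("wrist");w=c["color"][:,:,::-1]
for p in((.4355,-.2105),(.403,-.26)):print(proj(c,[*p,.205]))
s=ctrl.camera("scene")["color"][110:270,220:420,::-1]
cv2.imwrite("pics/w7.png",np.hstack([cv2.resize(w[120:320,220:440],(440,400)),cv2.resize(s,(360,400),interpolation=cv2.INTER_CUBIC)]))
E
```

```text
time_s: 21.82
ee_pos: [0.5756, 0.1507, 0.2034]
eef_rot: [-3.141, 0.0, 1.569]
force: [0.3, 0.8, 0.7]
grip_width: 0.0294
grip_force: 0.0
time_s: 23.48
ee_pos: [0.4346, -0.2131, 0.2844]
eef_rot: [-3.141, 0.0, 1.567]
force: [0.3, -0.3, -0.1]
grip_width: 0.03
grip_force: 0.0
time_s: 23.65
ee_pos: [0.4357, -0.2101, 0.2845]
eef_rot: [-3.142, -0.0, 1.57]
force: [1.0, 0.2, 0.0]
grip_width: 0.0302
grip_force: 0.0
[320.9 210.5]
[282.  267.9]
```

View pics/w7.png

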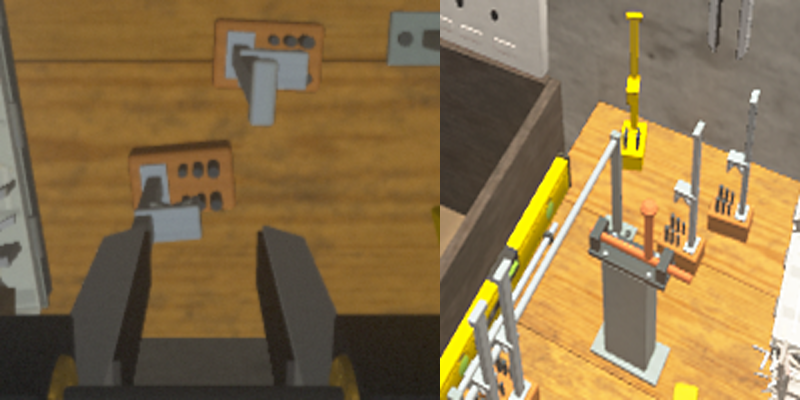

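C has been knocked aside: its T head is now at wrist (351,166) instead of (321,210). A and B hang at the left of the scene crop. I'll re-measure C and D.

```bash
python3 - <<'E'
from h import *
c=ctrl.camera("wrist");W=lambda x,y,z:ray(c,220+x/2,120+y/2,z)
print("C head",W(262,93,.205),"C block top centre",W(270,51,.028),"D block",W(183,172,.028),proj(c,[.4214,-.258,.028]))
e=W(216,20,.028)-W(324,26,.028);print("yaw C",np.arctan2(-e[1],-e[0]))
E
```

```text
C head [ 0.4589 -0.1751  0.205 ] C block top centre [ 0.479  -0.1731  0.028 ] D block [ 0.4228 -0.2529  0.028 ] [310.5 209.7]
yaw C -0.05549850524571679
```

```bash
python3 -m pendant '[[[1.15,1.75,0],-0.02],[[1.15,1.75,0],-0.02],[[0,0,0],0],[[0,0,0],0],[[0,0,-2.5],0],[[0,0,-3],0],[[0,0,-3],0],[[0,0,-2.6],0],[[0,0,-2],0],[[0,0,0],0],[[0,0,0],0]]' 0.36; python3 -m pendant '[[[0,0,0],0],[[0,0,0],0],[[0,0,0],0],[[0,0,0],0],[[0,0,0],0]]' 0 45;  python3 -m pendant '[[[0,0,1.5],0],[[0,0,2],0.02],[[0,0,2],0.02],[[0,0,2],0],[[1,0.5,0],0],[[2,0.8,0],0],[[2,0.8,0],0],[[2,0.8,0],0],[[2,0.8,0],0],[[2,0.8,0],0],[[0.7,0.8,0],0],[[0,0,0],0],[[0,0,0],0],[[0,0,0],0]]'
```

```text
time_s: 24.72
ee_pos: [0.4584, -0.1758, 0.1536]
eef_rot: [-3.14, -0.0, 1.53]
force: [0.1, -0.3, 0.3]
grip_width: 0.0343
grip_force: 0.0
time_s: 25.13
ee_pos: [0.4589, -0.1757, 0.1543]
eef_rot: [3.141, 0.001, 1.53]
force: [-0.7, 0.2, 6.7]
grip_width: 0.0101
grip_force: 45.0
time_s: 26.3
ee_pos: [0.5732, -0.1217, 0.2253]
eef_rot: [-3.131, -0.002, 1.569]
force: [-14.4, 1.3, -2.9]
grip_width: 0.0204
grip_force: 45.5
```

Grip width 20 mm and -14 N in x mean something slipped. I'll look with one composite picture.

```bash
python3 - <<'E'
from h import *
import cv2
w=ctrl.camera("wrist")["color"][:,:,::-1];s=ctrl.camera("scene")["color"][:,:,::-1];t=ctrl.camera("top")["color"][:,:,::-1]
a=cv2.resize(w[100:400,190:450],(400,460),interpolation=cv2.INTER_CUBIC);b=cv2.resize(s[90:250,260:400],(400,460),interpolation=cv2.INTER_CUBIC)
cv2.imwrite("pics/c8.png",np.hstack([a,b]))
E
```

View pics/c8.png

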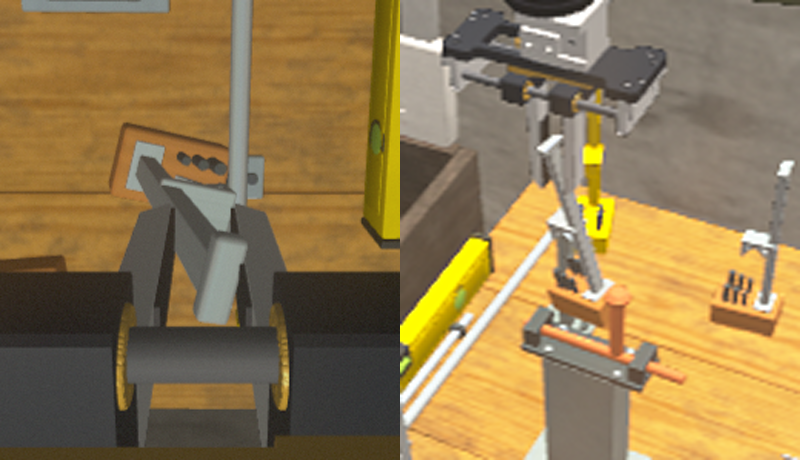

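Holder C is tilted in the grip, its head leaning +x and its lip against the rail's near side, after the grip slackened. D stands untouched. I'll back off, set C on free bench and regrip.

```bash
python3 -m pendant '[[[-0.3,0,0.5],0],[[-0.5,0,0.7],0],[[-0.5,0,0.7],0],[[0,0,0],0]]'; python3 -m pendant '[[[-1.3,-0.2,0.3],0],[[-1.6,-0.2,0.3],0],[[-1.6,-0.2,0.2],0],[[-1.6,-0.2,0],0],[[-1.6,-0.2,0],0],[[-1.6,-0.2,0],0],[[-1,-0.2,0],0],[[0,0,0],0],[[0,0,0],0]]'
```

```text
time_s: 26.78
ee_pos: [0.5628, -0.1223, 0.2477]
eef_rot: [3.141, 0.0, 1.57]
force: [-3.4, 0.4, -4.2]
grip_width: 0.0097
grip_force: 45.0
time_s: 27.53
ee_pos: [0.4601, -0.1366, 0.2555]
eef_rot: [3.141, 0.0, 1.569]
force: [0.1, 0.3, -3.5]
grip_width: 0.0096
grip_force: 45.0
```

```bash
python3 -m pendant '[[[0,0,-2],0],[[0,0,-2],0],[[0,0,-1.5],0],[[0,0,-1],0],[[0,0,0],0]]'; python3 -m pendant '[[[0,0,-0.6],0],[[0,0,-0.5],0],[[0,0,-0.5],0],[[0,0,0],0]]';  python3 - <<'E'
from h import *
import cv2
c=ctrl.camera("wrist");w=c["color"][:,:,::-1];s=ctrl.camera("scene")["color"][:,:,::-1]
o=ctrl.get_obs()["ee_pos"];print(o,proj(c,[o[0],o[1],o[2]+.052]))
a=cv2.resize(w[100:400,190:450],(400,460),interpolation=cv2.INTER_CUBIC);b=cv2.resize(s[110:270,260:400],(400,460),interpolation=cv2.INTER_CUBIC)
cv2.imwrite("pics/c9.png",np.hstack([a,b]))
E
```

```text
time_s: 27.95
ee_pos: [0.4595, -0.1362, 0.1884]
eef_rot: [-3.139, -0.001, 1.57]
force: [0.4, 0.9, -4.3]
grip_width: 0.0097
grip_force: 45.0
time_s: 28.28
ee_pos: [0.4595, -0.1365, 0.1738]
eef_rot: [-3.141, -0.0, 1.57]
force: [0.8, -0.5, -4.1]
grip_width: 0.0104
grip_force: 45.0
[ 0.45977055 -0.13662367  0.17461864] [321.5 294.9]
```

```bash
python3 -m pendant '[[[0,0,-0.5],0],[[0,0,-0.4],0],[[0,0,0],0]]'; python3 -m pendant '[[[0,0,-0.4],0],[[0,0,-0.2],0],[[0,0,0],0]]';python3 -m pendant '[[[0,0,-0.3],0],[[0,0,-0.2],0],[[0,0,0],0]]'
```

```text
time_s: 28.63
ee_pos: [0.4603, -0.1371, 0.1673]
eef_rot: [3.139, 0.002, 1.57]
force: [-5.5, 0.6, 16.7]
grip_width: 0.0096
grip_force: 45.0
time_s: 28.88
ee_pos: [0.4613, -0.1385, 0.165]
eef_rot: [3.135, 0.006, 1.57]
force: [-17.3, -4.4, 54.1]
grip_width: 0.01
grip_force: 45.0
time_s: 29.13
ee_pos: [0.4612, -0.1388, 0.1606]
eef_rot: [3.134, 0.006, 1.57]
force: [-21.0, -4.8, 61.6]
grip_width: 0.0098
grip_force: 45.1
```

```bash
python3 -m pendant '[[[0,0,0.5],0],[[0,0,0],0]]'; python3 -m pendant '[[[0,0,0],0],[[0,0,0],0],[[0,0,0],0],[[0,0,0],0],[[0,0,0],0],[[0,0,0],0],[[0,0,0],0],[[0,0,0],0]]' 0.4; python3 -m pendant '[[[0,0,2.5],0],[[0,0,3.5],0],[[0,0,3.5],0],[[0,0,3],0],[[-1.5,-1.5,0],0],[[-1.5,-1.5,0],0],[[0,0,0],0],[[0,0,0],0]]'
python3 - <<'E'
from h import *
import cv2
c=ctrl.camera("wrist");w=c["color"][:,:,::-1];s=ctrl.camera("scene")["color"][:,:,::-1]
np.set_printoptions(suppress=True);o=ctrl.get_obs()["ee_pos"];print(o,proj(c,[.459,-.137,.205]),proj(c,[.475,-.137,.028]),proj(c,[.4214,-.258,.028]))
a=cv2.resize(w[0:400,170:510],(400,460),interpolation=cv2.INTER_CUBIC);b=cv2.resize(s[110:270,260:400],(400,460),interpolation=cv2.INTER_CUBIC)
cv2.imwrite("pics/c10.png",np.hstack([a,b]))
E
```

```text
time_s: 29.3
ee_pos: [0.4602, -0.1369, 0.1607]
eef_rot: [3.139, 0.001, 1.57]
force: [0.1, -1.0, -2.0]
grip_width: 0.01
grip_force: 45.0
time_s: 29.97
ee_pos: [0.4597, -0.1366, 0.1594]
eef_rot: [-3.141, -0.0, 1.57]
force: [0.8, 0.1, 0.4]
grip_width: 0.0378
grip_force: 0.0
time_s: 30.63
ee_pos: [0.4294, -0.167, 0.2846]
eef_rot: [3.141, 0.0, 1.568]
force: [-0.1, 0.1, 0.6]
grip_width: 0.0375
grip_force: 0.0
[ 0.4299407  -0.16632744  0.28436308] [359.3 172.5] [356.7 150.7] [315.6 239.8]
```

View pics/c10.png

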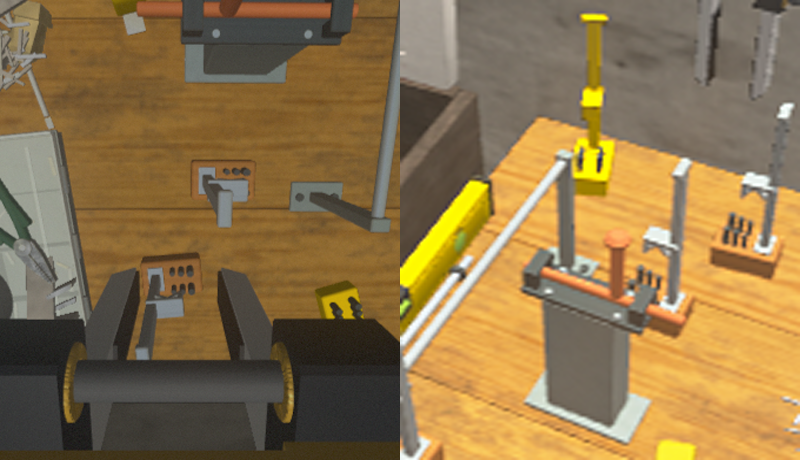

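C stands upright again with its T head at wrist (360,180) and little yaw. That was the last picture, so from here I work by numbers.

```bash
python3 - <<'E'
from h import *
c=ctrl.camera("wrist");W=lambda x,y,z:ray(c,170+x*.85,y*400/460,z)
print(W(224,207,.205),W(223,180,.028),"D head est",W(142,353,.205),W(172,273,.028))
E
```

```text
[ 0.4604 -0.1421  0.205 ] [ 0.4792 -0.1436  0.028 ] D head est [ 0.4036 -0.2525  0.205 ] [ 0.4228 -0.2537  0.028 ]
```

The slip makes sense now: C's block clipped the end post on my diagonal approach. This time I'll shift in y first and then go straight in.

```bash
python3 -m pendant '[[[1.5,1.2,0],0],[[1.55,1.2,0],0],[[0,0,0],0],[[0,0,0],0],[[0,0,-2.5],0],[[0,0,-3],0],[[0,0,-3],0],[[0,0,-2.6],0],[[0,0,-2],0],[[0,0,0],0],[[0,0,0],0]]'; python3 -m pendant '[[[0,0,0],0],[[0,0,0],0],[[0,0,0],0],[[0,0,0],0],[[0,0,0],0]]' 0 50;  python3 -m pendant '[[[0,0,1.5],0],[[0,0,2],0],[[0,0,2],0],[[0,1,2],0],[[0,1.5,0],0],[[0,1.5,0],0],[[0,0.2,0],0],[[1.4,0,0],0],[[2,0,0],0],[[2,0,0],0],[[2,0,0],0],[[2,0,0],0],[[1.5,0,0],0],[[0.6,0,0],0],[[0,0,0],0],[[0,0,0],0],[[0,0,0],0]]'
```

```text
time_s: 31.7
ee_pos: [0.4598, -0.1428, 0.1535]
eef_rot: [-3.14, -0.0, 1.57]
force: [0.0, 0.3, 0.3]
grip_width: 0.0376
grip_force: 0.0
time_s: 32.12
ee_pos: [0.4604, -0.1427, 0.154]
eef_rot: [3.141, 0.0, 1.57]
force: [0.3, -0.0, 4.2]
grip_width: 0.0098
grip_force: 50.0
time_s: 33.53
ee_pos: [0.5745, -0.1007, 0.2284]
eef_rot: [-3.141, -0.0, 1.57]
force: [0.8, -0.2, -3.9]
grip_width: 0.0096
grip_force: 50.0
```

```bash
python3 -m pendant '[[[0.15,0,-0.8],0],[[0,0,-0.7],0],[[0,0,-0.5],0],[[0,0,-0.4],0],[[0,0,0],0],[[0,0,0],0]]'
```

```text
time_s: 34.03
ee_pos: [0.576, -0.1006, 0.205]
eef_rot: [-3.141, 0.0, 1.57]
force: [-7.6, 0.9, 6.2]
grip_width: 0.0096
grip_force: 50.0
```

```bash
python3 -m pendant '[[[-0.1,0.5,0],0],[[0,1.5,0],0],[[0,2.4,0],0],[[0,2.4,0],0],[[0,2.4,0],0],[[0,2.4,0],0],[[0,2.4,0],0],[[0,2.4,0],0],[[0,2.2,0],0],[[0,1.2,0],0],[[0,0.7,0],0],[[0,0,0],0],[[0,0,0],0]]'
```

```text
time_s: 35.12
ee_pos: [0.5759, 0.1043, 0.2046]
eef_rot: [3.141, -0.001, 1.57]
force: [4.3, 3.6, -0.9]
grip_width: 0.0097
grip_force: 50.0
```

```bash
python3 -m pendant '[[[0,0,-0.1],0],[[0,0,0],0],[[0,0,0],0],[[0,0,0],0]]' 0.32; python3 -m pendant '[[[0,0,1.5],0],[[0,0,2],0],[[0,0,2.3],0],[[0,0,2.3],0],[[-0.8,-2,0],0],[[-1.2,-2.5,0],0],[[-1.2,-2.5,0],0],[[-1.2,-2.5,0],0],[[-1.2,-2.5,0],0],[[-1.2,-2.5,0],0],[[-1.2,-2.5,0],0],[[-1.2,-2.5,0],0],[[-1.2,-2.5,0],0],[[-1.2,-2.5,0],0],[[-1.2,-2.5,0],0],[[-1.2,-2.5,0],0],[[-1.2,-2.5,0],0],[[-1.2,-2.5,0],0],[[-0.8,-1.7,0],0],[[0,0,0],0]]' 0.4;python3 -m pendant '[[[0,0,0],0],[[0,0,0],0]]'
python3 - <<'E'
from h import *
import cv2
c=ctrl.camera("wrist");np.set_printoptions(suppress=True)
cv2.imwrite("pics/d1.png",c["color"][:,:,::-1])
# orange block blob near D
h=cv2.cvtColor(c["color"],cv2.COLOR_RGB2HSV);
p=proj(c,[.4214,-.258,.028]);print("pred block px",p)
m=cv2.inRange(h,(4,110,90),(14,255,255));n,l,st,ce=cv2.connectedComponentsWithStats(m)
for i in range(1,n):
    if st[i,4]>60:print(st[i],ce[i].round(1),ray(c,*ce[i],.028))
g=cv2.inRange(h,(0,0,120),(180,60,255)); 
print(proj(c,[.4035,-.2585,.205]))
E
```

```text
time_s: 35.45
ee_pos: [0.5756, 0.1038, 0.2034]
eef_rot: [-3.141, 0.0, 1.569]
force: [-0.6, -0.2, -0.4]
grip_width: 0.0296
grip_force: 0.0
time_s: 37.12
ee_pos: [0.4022, -0.26, 0.2844]
eef_rot: [-3.141, 0.0, 1.567]
force: [1.1, -0.4, -0.2]
grip_width: 0.0378
grip_force: 0.0
time_s: 37.28
ee_pos: [0.4038, -0.2571, 0.2845]
eef_rot: [3.142, -0.0, 1.57]
force: [0.0, 0.4, 1.1]
grip_width: 0.0378
grip_force: 0.0
pred block px [334.8 174.7]
[320.8 211.7]
```

```bash
python3 -m pendant '[[[0,-0.1,-2.5],0.02],[[0,0,-3],0.02],[[0,0,-3],0],[[0,0,-2.6],0],[[0,0,-2],0],[[0,0,0],0],[[0,0,0],0]]'; python3 -m pendant '[[[0,0,0],0],[[0,0,0],0],[[0,0,0],0],[[0,0,0],0],[[0,0,0],0]]' 0 50;  python3 -m pendant '[[[0,0,1.5],0],[[0,0,2],0],[[0,0,2],0],[[0,1,2],0],[[0,2,0],-0.02],[[0,2,0],-0.02],[[0,2,0],0],[[0,2.3,0],0],[[0,2.3,0],0],[[0,2.2,0],0],[[0,1.8,0],0],[[0,0,0],0]]'
```

```text
time_s: 37.92
ee_pos: [0.4039, -0.2579, 0.1536]
eef_rot: [-3.141, -0.001, 1.611]
force: [1.5, -0.2, 0.2]
grip_width: 0.0376
grip_force: 0.0
time_s: 38.33
ee_pos: [0.4037, -0.2585, 0.1539]
eef_rot: [3.141, 0.0, 1.61]
force: [1.9, -0.2, 3.5]
grip_width: 0.01
grip_force: 50.0
time_s: 39.33
ee_pos: [0.4032, -0.1002, 0.2282]
eef_rot: [-3.141, -0.001, 1.572]
force: [0.5, 1.0, -6.4]
grip_width: 0.0099
grip_force: 50.0
```

```bash
python3 -m pendant '[[[1,0,0],0],[[2,0,0],0],[[2,0,0],0],[[2,0,0],0],[[2,0,0],0],[[2,0,0],0],[[2,0,0],0],[[2,0,0],0],[[1.5,0,0],0],[[0.8,0,0],0],[[0,0,0],0],[[0,0,0],0]]'; python3 -m pendant '[[[0,0,-0.8],0],[[0,0,-0.7],0],[[0,0,-0.5],0],[[0,0,-0.4],0],[[0,0,0],0],[[0,0,0],0]]'
```

```text
time_s: 40.33
ee_pos: [0.5764, -0.103, 0.2277]
eef_rot: [-3.14, -0.0, 1.569]
force: [0.0, 0.6, -5.9]
grip_width: 0.0099
grip_force: 50.0
time_s: 40.83
ee_pos: [0.5759, -0.1026, 0.2048]
eef_rot: [-3.14, 0.0, 1.57]
force: [-6.8, 1.1, 1.6]
grip_width: 0.0101
grip_force: 50.0
```

```bash
python3 -m pendant '[[[-0.1,0.5,0],0],[[0,1.5,0],0],[[0,2.4,0],0],[[0,2.4,0],0],[[0,2.4,0],0],[[0,2.4,0],0],[[0,2.2,0],0],[[0,1.4,0],0],[[0,0.8,0],0],[[0,0,0],0],[[0,0,0],0]]';python3 -m pendant '[[[0,0,-0.1],0],[[0,0,0],0],[[0,0,0],0],[[0,0,0],0]]' 0.32; python3 -m pendant '[[[0,0,1.5],0],[[0,0,2],0],[[0,0,2.3],0],[[0,0,2.3],0],[[0,0,0],0],[[0,0,0],0]]'
```

```text
time_s: 41.75
ee_pos: [0.5757, 0.0571, 0.2044]
eef_rot: [3.142, 0.0, 1.57]
force: [0.7, -1.1, -4.5]
grip_width: 0.0099
grip_force: 50.0
time_s: 42.08
ee_pos: [0.5758, 0.0568, 0.2038]
eef_rot: [3.141, 0.0, 1.569]
force: [0.4, 0.7, -0.4]
grip_width: 0.0296
grip_force: 0.0
time_s: 42.58
ee_pos: [0.576, 0.0572, 0.2855]
eef_rot: [3.139, -0.0, 1.569]
force: [-0.0, 0.0, -0.4]
grip_width: 0.0303
grip_force: 0.0
```

```bash
python3 -m pendant '[[[-2,-1.2,0],0],[[-2.5,-1.5,0],0],[[-2.5,-1.5,0],0],[[-2.5,-1.5,0],0],[[-1.8,-1,0],0],[[0,0,0],0],[[0,0,0],0]]' 0.5
python3 - <<'E'
from h import *
import cv2
c=ctrl.camera("wrist");s=ctrl.camera("scene");np.set_printoptions(suppress=True)
w=c["color"];cv2.imwrite("pics/e.png",w[:,:,::-1]);cv2.imwrite("pics/es.png",s["color"][:,:,::-1])
h=cv2.cvtColor(s["color"],cv2.COLOR_RGB2HSV)
h0=cv2.cvtColor(cv2.imread("pics/scene0.png"),cv2.COLOR_BGR2HSV);print("ref blk hsv",h0[228,368-20:368+5:6],h0[195,380])
hw=cv2.cvtColor(w,cv2.COLOR_RGB2HSV);h6=cv2.cvtColor(cv2.imread("pics/w6.png"),cv2.COLOR_BGR2HSV);print("w6 blk",h6[165,333],h6[205,345])
for y in (.2015,.1505,.104,.057):
    print(y,"scene head",proj(s,[.576,y,.255]),"block -x face",proj(s,[.559,y,.066]),[hh.tolist() for hh in (h[tuple(proj(s,[.576,y,.255])[::-1].astype(int))],h[tuple(proj(s,[.559,y,.066])[::-1].astype(int))])],"wrist head",proj(c,[.576,y,.255]),"blk",proj(c,[.61,y,.078]))
print("knob px",proj(c,[.463,-.0102,.236]))
E
```

```text
time_s: 43.17
ee_pos: [0.4622, -0.01, 0.2841]
eef_rot: [-3.141, -0.0, 1.569]
force: [-0.3, 0.6, -0.5]
grip_width: 0.0469
grip_force: 0.0
ref blk hsv [[ 15 165 222]
 [ 66  12 218]
 [ 16 171 241]
 [ 16 170 184]
 [ 14 159 117]] [ 18  23 109]
w6 blk [ 16 165 141] [ 15 154 139]
0.2015 scene head [240.8 234. ] block -x face [260.  288.5] [[80, 10, 239], [14, 166, 152]] wrist head [ 550.1 -176. ] blk [468.1 -27.2]
0.1505 scene head [254.7 217. ] block -x face [271.3 272. ] [[75, 9, 240], [14, 166, 152]] wrist head [534.2 -56.3] blk [462.9  28.7]
0.104 scene head [266.5 202.6] block -x face [280.9 257.9] [[98, 12, 243], [14, 165, 147]] wrist head [521.5  39. ] blk [458.5  76.2]
0.057 scene head [277.5 189. ] block -x face [290.1 244.4] [[93, 10, 238], [14, 166, 152]] wrist head [510.2 124.3] blk [454.3 121.2]
knob px [322.3 222.2]
```

All four T heads (grey) and blocks (brick-coloured) are at the predicted pixels. Now I'll push the bolt home.

```bash
python3 -m pendant '[[[0.1,0,-2.5],0],[[0,0,-2.5],0],[[0,0,-2.5],0],[[0,0,-2.6],0],[[0,0,0],0],[[0,0,0],0]]'; python3 -m pendant '[[[0,0,0],0],[[0,0,0],0],[[0,0,0],0],[[0,0,0],0],[[0,0,0],0]]' 0 50; python3 -m pendant '[[[0.6,0,0],0],[[1,0,0],0],[[1,0,0],0],[[1,0,0],0],[[1,0,0],0],[[1,0,0],0],[[1,0,0],0],[[0.7,0,0],0],[[0.4,0,0],0],[[0,0,0],0],[[0,0,0],0]]'
```

```text
time_s: 43.77
ee_pos: [0.4637, -0.0092, 0.1829]
eef_rot: [-3.139, -0.0, 1.57]
force: [-0.2, 0.5, 0.8]
grip_width: 0.0473
grip_force: 0.0
time_s: 44.18
ee_pos: [0.4638, -0.0096, 0.1842]
eef_rot: [3.141, 0.0, 1.57]
force: [-2.3, 0.3, 5.6]
grip_width: 0.0195
grip_force: 50.0
time_s: 45.1
ee_pos: [0.5415, -0.0103, 0.1842]
eef_rot: [3.139, 0.001, 1.569]
force: [3.9, -5.0, 3.6]
grip_width: 0.0188
grip_force: 50.0
```

```bash
python3 -m pendant '[[[0.2,0,0],0],[[0,0,0],0],[[-0.1,0,0],0],[[0,0,0],0]]'; python3 -m pendant '[[[0,0,0],0],[[0,0,0],0],[[0,0,0],0],[[0,0,0],0],[[0,0,0],0]]' 0.45; python3 -m pendant '[[[0,0,1.5],0],[[0,0,2],0],[[0,0,2.5],0],[[0,0,2.5],0],[[-2,0,1],0],[[-2,0,1],0],[[-2,0,0],0],[[-2,0,0],0],[[-2,0,0],0],[[-2,0,0],0],[[0,0,0],0],[[0,0,0],0],[[0,0,0],0]]'
python3 - <<'E'
from h import *
import cv2
s=ctrl.camera("scene");h=cv2.cvtColor(s["color"],cv2.COLOR_RGB2HSV)
g=lambda p:h[tuple(proj(s,p)[::-1].astype(int))].tolist()
for y in (.2015,.1505,.104,.057):print(y,g([.576,y,.255]),g([.559,y,.066]))
print("knob head at home / out / tongue",g([.542,-.010,.236]),g([.463,-.010,.236]),g([.625,-.011,.163]))
E
```

```text
time_s: 45.43
ee_pos: [0.5415, -0.0103, 0.1842]
eef_rot: [3.141, 0.001, 1.569]
force: [-4.8, -5.8, 6.3]
grip_width: 0.019
grip_force: 50.0
time_s: 45.85
ee_pos: [0.5417, -0.0095, 0.1834]
eef_rot: [-3.142, -0.0, 1.57]
force: [-0.0, 0.1, 0.8]
grip_width: 0.0421
grip_force: 0.0
time_s: 46.93
ee_pos: [0.4222, -0.0096, 0.2886]
eef_rot: [3.141, -0.0, 1.57]
force: [-1.1, -0.3, 0.6]
grip_width: 0.0425
grip_force: 0.0
0.2015 [79, 9, 238] [14, 166, 152]
0.1505 [71, 9, 240] [14, 166, 152]
0.104 [95, 12, 242] [14, 167, 147]
0.057 [93, 10, 238] [14, 165, 151]
knob head at home / out / tongue [15, 154, 254] [17, 175, 232] [17, 19, 121]
```

The knob colour reading is ambiguous, so I'll locate the bolt by colour segmentation.

```bash
python3 - <<'E'
from h import *
import cv2
np.set_printoptions(suppress=True)
s=ctrl.camera("scene");t=ctrl.camera("wrist")
def run(im,c,tag):
    h=cv2.cvtColor(im,cv2.COLOR_RGB2HSV);m=cv2.inRange(h,(4,120,80),(12,255,255))
    n,l,st,ce=cv2.connectedComponentsWithStats(m)
    for i in range(1,n):
        if st[i,4]>25:print(tag,st[i],ce[i].round(1))
run(cv2.imread("pics/scene0.png")[:,:,::-1].copy(),s,"s0")
run(cv2.imread("pics/es.png")[:,:,::-1].copy(),s,"out")
run(s["color"],s,"now");run(t["color"],t,"wrist now")
for x in(.463,.516,.542):print(x,"knob scene",proj(s,[x,-.01,.236]),"tip",proj(s,[x+.09,-.011,.16]),"wrist",proj(t,[x,-.01,.236]),proj(t,[x+.09,-.011,.16]))
E
```

```text
s0 [309 183  31  33 200] [318.8 200.3]
s0 [285 195  20   9  44] [294.1 199.2]
s0 [  0 276 132 124 814] [ 62.2 339.5]
s0 [ 376  330   41   69 1603] [396.5 364.1]
out [309 192  33  25 169] [330.6 205.7]
out [346 216  14   7  30] [352.  219.7]
out [  0 276 132 124 829] [ 62.6 339.3]
out [ 376  329   41   70 1869] [396.4 364.1]
now [282 181  29  23 137] [301.4 193.9]
now [309 204  21   9  46] [319.2 208.2]
now [  0 276 132 124 827] [ 62.6 339.3]
now [ 376  329   41   70 1852] [396.4 364.3]
wrist now [ 113    0   89   52 2077] [162.7  20.7]
wrist now [383 193  60  11 581] [412.4 198. ]
wrist now [ 447  194   99   41 1685] [488.5 208.2]
0.463 knob scene [335.9 191.2] tip [302.8 202.4] wrist [378.  220.6] [461.  197.5]
0.516 knob scene [315.1 184.5] tip [284.4 196.1] wrist [451.9 220.5] [517.6 197.4]
0.542 knob scene [305.2 181.3] tip [275.6 193.1] wrist [488.2 220.5] [545.4 197.4]
```

The tongue tip is at wrist column 546, against 545.4 predicted for home, so the bolt is home. Handing in.

```bash
python3 -c "
from station import ctrl
print(ctrl.hand_in())"
```

```text
the job is handed in; nothing more can be done
None
```

The job is handed in: the final camera readings put all four holders hanging on the rail beyond the collar and the bolt pushed home; the arm is clear and I never moved near the jar, tape measure or offcut, but no verdict came back.

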